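Roll the specimen vial onto the focus line

TASK

With a fingertip, push the top of the amber glass vial sideways so that it rolls across the red mat, and leave it at rest lying along the white line, centred over it, ready for the microscope. Do not pick it up, skid it along without rolling, or shove it from low down at its side. Leave the clear vial and everything else where they are.

Things in the scene. Friction and masses are not known exactly. Their poses are not given: they have to be found in the camera images.
- focus_line (a point): middle of the white line (150 x 4 mm) painted on the red silicone mat; on the mat's top face, 3 mm above the table. x runs along the line, y across it, z up. The mat, 280 mm along x by 360 mm along y, 3 mm thick, is fixed to the table, differently placed and turned each time; its centre lies 20 mm from this point along +x.
- amber_vial: amber glass vial, white cap, paper sticker on top, lying on the mat nearly parallel to the line, 50 to 80 mm to either side: a cylinder, diameter 30 mm, length 90 mm, about 60 g. Origin mid-length on its axis (15 mm above the mat), x along the axis to the cap. It rolls, and soon stops when let go. A tip dragging its top travels twice as far as the vial: several strokes may be needed.
- clear_vial: clear glass vial with a green cap, of the same shape and size and with the same frame, lying on the other side of the line. Leave it alone.
- dish: small green glass bowl standing on the mat, 44 mm wide, 24 mm high; origin at the centre of its underside. Leave alone.
- bur_stand: round aluminium stand of small drill burs on the mat, 36 mm in diameter, 39 mm high with the burs; origin at the centre of its underside. Leave alone.
- jar: small jar with a blue cap on the mat, 38 mm in diameter, 42 mm high; origin at the centre of its underside. Leave alone.
- mirror: steel dental mirror lying on the robot's side of the mat, 161 mm long along its y axis, handle 8 mm thick; origin on the handle's axis, 4 mm above the mat. Leave alone.
- cassette: blue open instrument box with steel instruments, 190 by 120 mm, 35 mm high, on the table to the right of the mat; origin at the centre of its underside. Leave alone.
- beaker: steel cup 80 mm wide, 70 mm high, on the table to the left of the mat; origin at the centre of its underside. Leave alone.
There are look-alikes about, which are no part of the job. Leave any blue look-alike of the amber_vial alone.

How it is judged:
By the outcome, as a careful person would: the job done as asked, in the order asked, and still so for the second after the job is handed in, with the robot touching nothing.
It also fails if it takes over 54 s, if anything falls off the work surface, if the arm or the gripper's body presses on something with over 40 N, if the wrist force passes 120 N, or if a joint passes its speed limit or range.

ROBOT

A 6-joint arm with a two-finger parallel gripper is mounted at the origin on the work surface. World frame = base frame: x ahead of the robot, y to its left, z up, the work surface at z = 0. Lengths are in m, angles in rad, forces in N, time in s.
With the tool pointing down it reaches from about 0.25 to 0.8 m from the base axis. Payload 8.5 kg.
Tool frame: the origin (TCP) lies between the finger pads; the fingertips stand 8 mm ahead of it and the grasp point (between the pads) lies 11 mm behind it; z points along the fingers, y is the line along which they close (so a half turn about z gives the same grasp; the last joint's range is limited). The gripper opens to 85 mm and grips with 20 to 120 N. Pads are 22 mm wide; open, the fingers measure 114 mm over their backs; the gripper's body (76 mm by 85 mm) begins 54 mm behind the grasp point. The pads swing forward as they close: fully open they stand 13 mm farther back than shut.
Start: joints at [1.128, 0.238, -0.013, 1.319, 0, 1.571], TCP at [0.225, 0.474, 0.239] pointing down, gripper open.
Joint ranges: [-2.66, 2.66], [-1.03, 1.9], [-1.14, 1.46], [-1.82, 2.27], [-1.45, 1.34], [-3.14, 3.14]. Speed limits (rad/s): [2.22, 2.22, 2.79, 3.14, 3.14, 3.14].

INTERFACE

Orientations are given as a rotation vector (axis times angle).
In Python, from cell import robot, camera, calibration gives the robot as it stands. The module is installed in compiled form; this text tells all that it offers.
- The arm moves only by the tool jog_arm, never from a script. Its argument "deltas" is a list of rows, each a list of 5 numbers: the closure, from 0 (fully open) to 1 (shut), then the shift along the tool's x, y, z in m, then the turn about the tool's z in rad. In form: [[grip, tx, ty, tz, turn], ...]. A call has 1 to 10 rows; each row is the pose to reach, as a shift and turn from the pose commanded when the call began, along the tool's axes at that moment; what a row does not reach only later rows make up. A row lasts 1/12 s, in which the tool goes at most 41.7 mm and 7.16 degrees, less where a joint would pass 70% of its speed; a pose out of reach is approached as far as the arm can. A call with a gripper value outside its range is refused whole. The fingers move at their own pace and stop on an object; "squeeze" is the grip in N (left out, the last holds). Time passes only in rows, so rows that repeat a pose let the fingers close. It gives the time, the measured TCP pose, the force, the opening and the grip force at its end, in the units of the state.
- robot.get_state(): the state, without advancing time (a new reading comes with each control period).
- camera(name): name is "scene" or "top" or "wrist"; returns the picture (400x640x3 uint8, red, green, blue); there is no depth.
- calibration(name): a dict with "fx", "fy", "cx", "cy" (pixels), "R" (3x3) and "t" (3): a world point X has camera coordinates R X + t. Camera axes: x right, y down, z forward; pixel columns grow to the right and rows downward; lengths in m; the calibration is good to about 2 mm. A picture is of the moment at which its call begins: read the wrist's pose just before it. calibration takes no time and is no camera call; for the wrist camera it gives the pose at the moment of the call.
- robot.close_job(): hands the job in; it is judged then, once.
The state is a dict: "clock": time; "joints": joint angles; "joint_velocities": joint speeds; "effort": joint torques, N m; "ee_pos": TCP position; "tcp_rot": TCP orientation; "contact_force": force on the tool from outside, world axes, zero at the start; "torque": the same for the moment, N m; "gripper_width": opening from 0.0 (shut) to 1.0 (fully open); "finger_force": force on a finger pad.
Only numpy, scipy, OpenCV 4.12 (cv2) and the standard library are available. Lean on these libraries where they do the work, as an engineer would, in place of code of your own. Each camera call takes 0.05 s, during which the arm holds its last target. There are 200 camera calls.

## Working session

There is one attempt and no reset: what is moved stays moved. The work goes in short steps, Python scripts to look and compute and a tool call to move; the robot and the scene stay as the last step left them, time stands still between calls to the robot, and variables do not carry over. Pictures are saved under pics/ and viewed, at most 10 in all, crops included, and the job is handed in when it is done.

Besides the shell and the picture viewer there is one more tool, called after "Request:" as a command line: name --pt "numbers of a row" for each row, then --argument value for the rest. jog_arm: Moves the arm, as the interface text tells. Its arguments: {"type":"object","properties":{"deltas":{"type":"array"},"squeeze":{"type":"number"}},"required":["deltas"]}

```bash
mkdir -p pics; cat > h.py <<'E'
import numpy as np, cv2
from cell import robot, camera, calibration
def save(n,f,crop=None,s=1):
    im=camera(n); cv2.imwrite('pics/raw_'+f,im[:,:,::-1])
    o=im[:,:,::-1]
    if crop: a,b,c,d=crop; o=o[b:d,a:c]
    cv2.imwrite('pics/'+f,cv2.resize(o,None,fx=s,fy=s,interpolation=cv2.INTER_CUBIC)); return im
def ray(cal,px,z):
    R=np.array(cal['R']);t=np.array(cal['t'])
    d=R.T@np.array([(px[0]-cal['cx'])/cal['fx'],(px[1]-cal['cy'])/cal['fy'],1]);c=-R.T@t
    return c+d*(z-c[2])/d[2]
def proj(cal,X):
    p=np.array(cal['R'])@np.array(X)+np.array(cal['t']); return np.array([cal['fx']*p[0]/p[2]+cal['cx'],cal['fy']*p[1]/p[2]+cal['cy']])
E
python3 - <<'E'
from h import *
save('top','top1.png',s=1.25);save('scene','scene1.png')
for n in('top','scene'):
    c=calibration(n);print(n,c['fx'],-np.array(c['R']).T@c['t'],np.array(c['R']).round(2).tolist())
s=robot.get_state();print(s['clock'],s['ee_pos'],s['tcp_rot'],s['gripper_width'])
E
```

```text
top 450.24814691439724 [0.24505054 0.03523076 1.35071204] [[-0.0, -1.0, 0.0], [-0.98, 0.0, -0.22], [0.22, -0.0, -0.98]]
scene 370.9972002692516 [1.0439778  0.40019971 0.74029313] [[-0.56, 0.83, -0.02], [0.62, 0.4, -0.67], [-0.55, -0.39, -0.74]]
0.1 [0.22480701 0.4740544  0.23873873] [-6.89819377e-01 -3.06466046e+00  1.93936077e-03] 1.0004069176853079
```

View pics/top1.png

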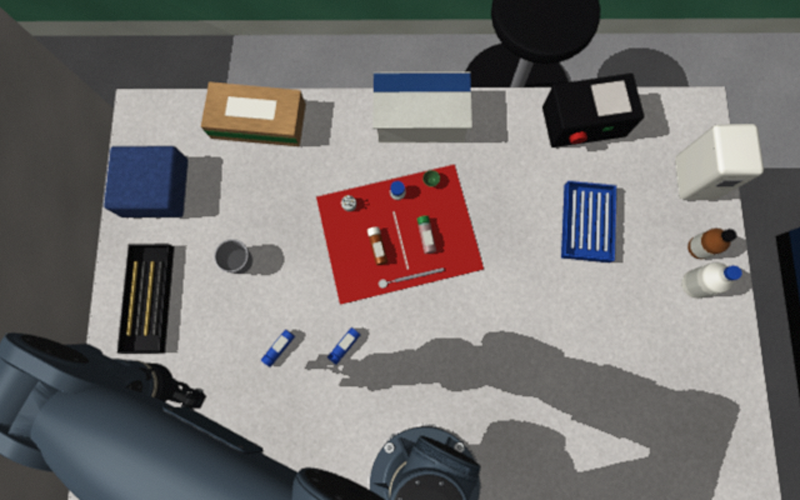

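View pics/scene1.png

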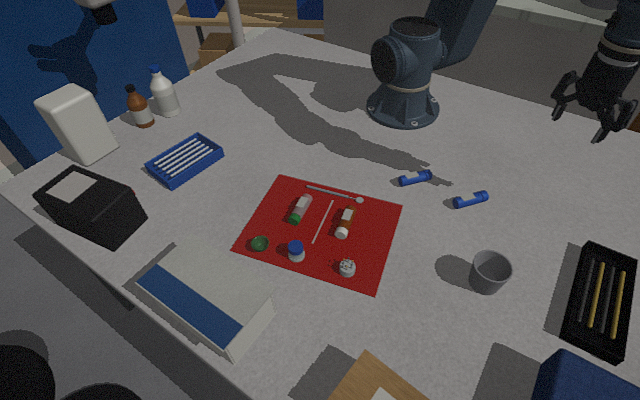

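The top view shows the red mat with the white line from about (394,212) to (408,268). The amber vial with white cap is at (377,246), left of the line, and the clear vial with green cap is at (428,234). The blue look-alikes at (278,348) and (344,346) lie on the table off the mat. I take the vial at (377,246) as the one meant, because it is amber, white-capped and on the mat. Next: measure, and confirm it in a crop.

```bash
cat > seg.py <<'E'
from h import *
def mat(im,cal):
    h=cv2.cvtColor(im,cv2.COLOR_RGB2HSV); red=((h[...,0]<6)|(h[...,0]>174))&(h[...,1]>170)&(h[...,2]>70)
    m=cv2.morphologyEx(red.astype('u1'),cv2.MORPH_OPEN,np.ones((3,3)))
    k=max(cv2.findContours(m,0,2)[0],key=cv2.contourArea); return red,k
E
python3 - <<'E'
from seg import *
im=cv2.imread('pics/raw_top1.png')[:,:,::-1].copy();cal=calibration('top')
red,k=mat(im,cal)
P=np.array([ray(cal,p[0],.003)[:2] for p in cv2.convexHull(k)],np.float32)
r=cv2.minAreaRect(P);print('mat',r)
hull=np.zeros(red.shape,'u1');cv2.fillConvexPoly(hull,cv2.convexHull(k),1)
# white line: bright low-sat pixels inside strip
roi=im[165:220,308:334].astype(int); w=(roi[...,1]); ys,xs=np.where(w>90)
L=np.array([ray(cal,(x+308,y+165),.003)[:2] for x,y in zip(xs,ys)],np.float32);print('line',len(L),cv2.minAreaRect(L),L.min(0),L.max(0))
# vial: non red pixels in box
x0,y0,x1,y1=288,176,312,216
ys,xs=np.where(~red[y0:y1,x0:x1]);V=np.array([ray(cal,(x+x0,y+y0),.018)[:2] for x,y in zip(xs,ys)],np.float32);print('vial',len(V),cv2.minAreaRect(V))
cv2.imwrite('pics/crop1.png',cv2.resize(im[125:250,245:395,::-1],None,fx=5,fy=4.8,interpolation=cv2.INTER_CUBIC))
E
```

```text
mat ((0.581158459186554, 0.056012094020843506), (0.27488458156585693, 0.3558124601840973), 13.644125938415527)
line 98 ((0.5532932877540588, 0.048617009073495865), (0.16807298362255096, 0.017787598073482513), 19.153200149536133) [0.47682664 0.01264356] [0.63463354 0.07055824]
vial 306 ((0.545879602432251, 0.10884467512369156), (0.09667733311653137, 0.03398607298731804), 14.080046653747559)
```

View pics/crop1.png

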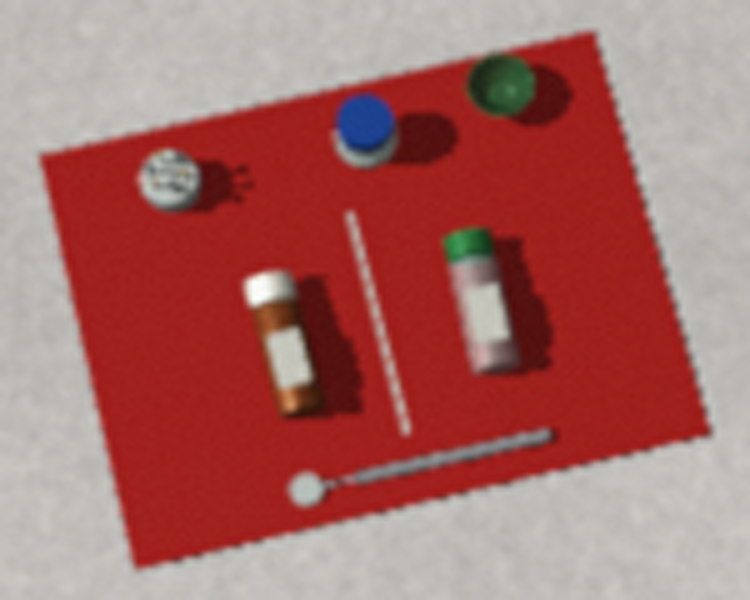

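The crop confirms it: the amber vial with white cap is at (283,343), 60 mm left of the line by the mat fit. The line runs from (350,212) to (406,433). The burs, jar and dish sit along the far edge, and the mirror along the near edge. I'll move above the vial with the fingers shut and the tool turned so its y lies across the line.

Request:
jog_arm --pt "1 -0.04 -0.017 0 -0.1" --pt "1 -0.08 -0.034 0 -0.2" --pt "1 -0.12 -0.052 0 -0.3" --pt "1 -0.16 -0.069 0 -0.4" --pt "1 -0.2 -0.086 0 -0.5" --pt "1 -0.24 -0.103 0 -0.6" --pt "1 -0.28 -0.12 0 -0.68" --pt "1 -0.32 -0.138 0 -0.68" --pt "1 -0.36 -0.155 0 -0.68" --pt "1 -0.39 -0.168 0 -0.68" --squeeze 40

```text
clock: 0.93
ee_pos: [0.4994, 0.1613, 0.2391]
tcp_rot: [0.372, -3.119, 0.0]
contact_force: [0.5, 1.4, 0.8]
gripper_width: -0.001
finger_force: 0.0
```

```bash
cat > to.py <<'E'
from h import *
from scipy.spatial.transform import Rotation as Ro
def st():
    s=robot.get_state();R=Ro.from_rotvec(s['tcp_rot']).as_matrix();return s,np.array(s['ee_pos']),R
def need(tgt):
    s,p,R=st();y=np.degrees(np.arctan2(R[1,1],R[0,1]))
    print('t',s['clock'],'p',p.round(4),'yaw_y',y.round(2),'F',np.round(s['contact_force'],2),'w',s['gripper_width'],'tool delta',(R.T@(np.array(tgt)-p)).round(4),'turn',np.radians(y-103.64).round(3))
E
python3 -c "
from to import *
need([.546,.109,.239])
save('wrist','w1.png')"
```

```text
t 0.9333 p [0.4994 0.1613 0.2391] yaw_y 103.59 F [0.46 1.45 0.78] w -0.001339040251551048 tool delta [-0.0331 -0.0618  0.0001] turn -0.001
```

View pics/w1.png

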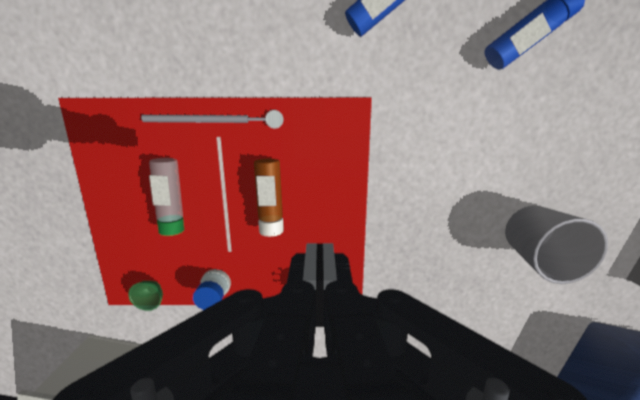

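The wrist view shows the line from (219,138) to (229,251), the amber vial at (269,197), the clear vial at (166,196) and the tip at (320,245). The tip is a narrow pair of pads. Now a measurement from a settled picture.

```bash
cat > meas.py <<'E'
from to import *
import sys
A=np.radians(13.64);ux=np.array([np.cos(A),np.sin(A)]);uy=np.array([-ux[1],ux[0]])
def vialmask(im):
    h=cv2.cvtColor(im,cv2.COLOR_RGB2HSV).astype(int);H,S,V=h[...,0],h[...,1],h[...,2]
    return ((H>=8)&(H<30)&(S>100)&(V>50)), ((S<110)&(V>95)),((H<6)|(H>174))&(S>150)&(V>60)
def measure(cam='wrist',im=None,box=None,z=.018):
    cal=calibration(cam); im=camera(cam) if im is None else im
    am,wh,red=vialmask(im)
    # in world: rectify mat plane z=.003 onto 0.5 mm grid along mat axes about nominal focus F0
    F0=np.array([.5618,.0513])
    def rect(z,src):
        g=np.arange(-.13,.13,.0005);Y,X=np.meshgrid(g,g)
        W=np.stack([F0[0]+X*ux[0]+Y*uy[0],F0[1]+X*ux[1]+Y*uy[1],np.full_like(X,z)],-1)
        p=W@np.array(cal['R']).T+np.array(cal['t']);u=cal['fx']*p[...,0]/p[...,2]+cal['cx'];v=cal['fy']*p[...,1]/p[...,2]+cal['cy']
        return cv2.remap(src,u.astype('f4'),v.astype('f4'),cv2.INTER_LINEAR)
    return rect(.003,im),rect(z,im)
E
python3 - <<'E'
from meas import *
[camera('wrist') for _ in range(4)]
s,p,R=st();c=calibration('wrist');print(p,'cam',-np.array(c['R']).T@c['t'],c['fx'],'tip px',proj(c,p+R@[0,0,.008]))
a,b=measure()
cv2.imwrite('pics/r3.png',np.hstack([a,b])[:,:,::-1][::1,::1][:,:,:])
# rows = mat x (+down), cols = mat y
def rep(img,n):
    am,wh,red=vialmask(img); return am,wh,red
am,wh,red=rep(a,'floor')
xs=[];ys=[]
g=np.arange(-.13,.13,.0005)
m=wh.copy();m[:, :235]=0;m[:,285:]=0
n,l,stt,cen=cv2.connectedComponentsWithStats(m.astype('u1'))
for i in range(1,n):
    if stt[i,4]>100:print('line',stt[i],g[int(stt[i,0])],(g[stt[i,1]],g[stt[i,1]+stt[i,3]-1]),np.interp(cen[i],range(520),g))
i=1+np.argmax(stt[1:,4]);r,cc=np.where(l==i);q=np.polyfit(g[r],g[cc],1);print('line slope deg',np.degrees(q[0]),'y at x=0',q[1])
am,wh,red=rep(b,'v')
n,l,stt,cen=cv2.connectedComponentsWithStats((am|wh).astype('u1'))
for i in range(1,n):
    if stt[i,4]>1500:
        r,cc=np.where(l==i);mr=cv2.minAreaRect(np.c_[g[cc],g[r]].astype('f4'));print('obj yx',mr)
E
```

```text
[0.49821361 0.16291576 0.23881821] cam [0.42329357 0.14478689 0.37430585] 307.5501554711466 tip px [319.71755273 258.85153197]
line [ 235    0   50   23 1150] -0.0124999999999999 (np.float64(-0.13), np.float64(-0.119)) [-0.00025 -0.1245 ]
line [235  62  50  17 801] -0.0124999999999999 (np.float64(-0.09899999999999998), np.float64(-0.09099999999999997)) [-0.00023471 -0.09524469]
line [ 257  112   10  303 3005] -0.0014999999999998903 (np.float64(-0.07399999999999995), np.float64(0.07700000000000018)) [0.00075324 0.00137488]
line [235 471  21  49 813] -0.0124999999999999 (np.float64(0.1055000000000002), np.float64(0.12950000000000023)) [-0.00812792  0.1195246 ]
line slope deg -0.003972526611051922 y at x=0 0.000753339917488769
obj yx ((-0.00024999678134918213, -0.12424999475479126), (0.01149999350309372, 0.25949999690055847), 90.0)
obj yx ((0.0007499977946281433, -0.09549999982118607), (0.019999995827674866, 0.15950000286102295), 90.0)
obj yx ((0.005750000476837158, -0.0032500028610229492), (0.1444999873638153, 0.004500000271946192), 90.0)
obj yx ((-0.06491348892450333, -0.001792117953300476), (0.0357290618121624, 0.0980888158082962), 1.45021653175354)
obj yx ((0.059612687677145004, -0.0012463778257369995), (0.09853164851665497, 0.030975883826613426), 88.48258972167969)
obj yx ((-0.013665836304426193, 0.1095721423625946), (0.03893314674496651, 0.028936190530657768), 30.815711975097656)
```

View pics/r3.png

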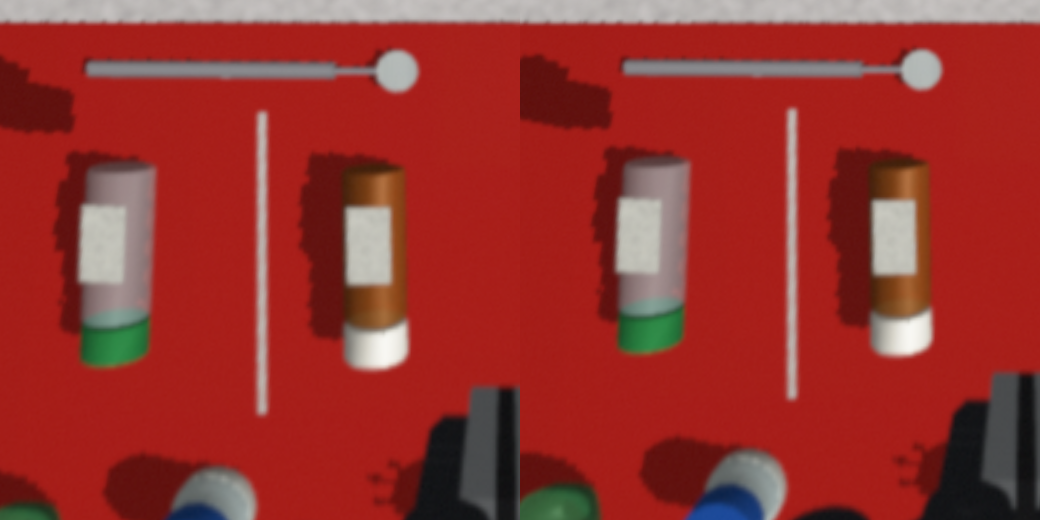

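The 0.5 mm/px mat-plane picture gives these positions relative to my nominal focus:

| Item | Along the line (mm) | Across (mm) | Check |
|---|---|---|---|
| Line | +1.4 | +0.8 | length 151 mm, as it should be |
| Amber vial | −1.2 | +59.6 | 98×31 mm silhouette, yaw about 1.3° |

The rolling distance is therefore about 59 mm toward −y. Now I'll go above the vial.

```bash
python3 -c "
from to import *
need([.5452,.1148,.060])"
```

```text
t 1.2333 p [0.4979 0.1636 0.239 ] yaw_y 103.6 F [ 0.79 -0.22  0.51] w -0.002747145558944668 tool delta [-0.0347 -0.0586  0.179 ] turn -0.001
```

Request:
jog_arm --pt "1 -0.0175 -0.0295 0 0" --pt "1 -0.035 -0.0585 0 0" --pt "1 -0.035 -0.0585 0.04 0" --pt "1 -0.035 -0.0585 0.08 0" --pt "1 -0.035 -0.0585 0.12 0" --pt "1 -0.035 -0.0585 0.15 0" --pt "1 -0.035 -0.0585 0.17 0" --pt "1 -0.035 -0.0585 0.179 0" --pt "1 -0.035 -0.0585 0.179 0" --pt "1 -0.035 -0.0585 0.179 0"

```text
clock: 2.07
ee_pos: [0.5463, 0.1155, 0.061]
tcp_rot: [-0.374, 3.119, -0.0]
contact_force: [-0.6, 0.5, 0.6]
gripper_width: 0.004
finger_force: 0.0
```

```bash
python3 -c "
from to import *
im=save('wrist','w4.png',(120,100,520,400),1.5)
need([.5452,.1148,.041])"
```

```text
t 2.1167 p [0.5469 0.1155 0.0617] yaw_y 103.66 F [0.06 0.12 0.12] w 0.003370578748117057 tool delta [ 0.0019 -0.0002  0.0207] turn 0.0
```

View pics/w4.png

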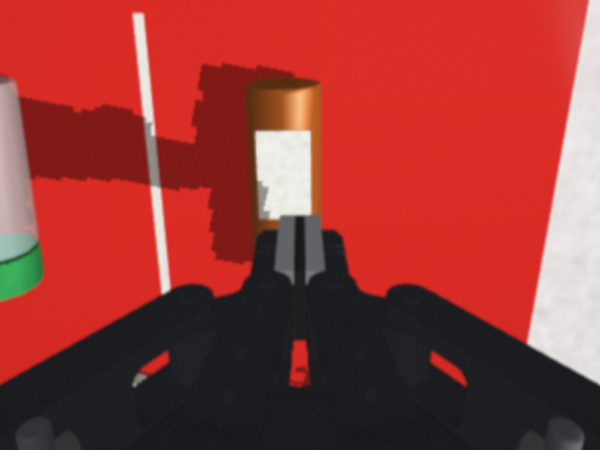

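The shut tip, about 16 mm wide at (300,218), stands over the vial's sticker and a little right of its axis, as planned. Now lowering gently.

Request:
jog_arm --pt "1 0.001 0 0.012 0" --pt "1 0.001 0 0.017 0" --pt "1 0.001 0 0.019 0" --pt "1 0.001 0 0.02 0" --pt "1 0.001 0 0.021 0" --pt "1 0.001 0 0.021 0" --pt "1 0.001 0 0.021 0"

```text
clock: 2.7
ee_pos: [0.5457, 0.1144, 0.0409]
tcp_rot: [-0.371, 3.118, 0.0]
contact_force: [-3.0, -0.2, 10.0]
gripper_width: 0.003
finger_force: 4.9
```

Request:
jog_arm --pt "1 0 -0.003 0 0" --pt "1 0 -0.006 0 0" --pt "1 0 -0.01 0 0" --pt "1 0 -0.014 0 0" --pt "1 0 -0.018 0 0" --pt "1 0 -0.021 0 0" --pt "1 0 -0.024 0 0" --pt "1 0 -0.026 0 0" --pt "1 0 -0.026 0 0"

```text
clock: 3.45
ee_pos: [0.5523, 0.0887, 0.0407]
tcp_rot: [-0.371, 3.118, -0.0]
contact_force: [-0.3, -0.4, 5.6]
gripper_width: 0.001
finger_force: 2.9
```

```bash
cat >> meas.py <<'E'
def vial():
    # amber body edges above fingers, measured on plane z=.018, rel. F0
    a,b=measure();am,wh,red=vialmask(b);g=np.arange(-.13,.13,.0005)
    n,l,s,c=cv2.connectedComponentsWithStats(cv2.morphologyEx(am.astype('u1'),cv2.MORPH_OPEN,np.ones((5,5))))
    i=1+np.argmax(s[1:,4]);print('comp',s[i])
    rr=range(s[i,1]+10,s[i,1]+s[i,3]-2,6);o=[]
    for r in rr:
        cc=np.where(l[r]==i)[0];w=(cc.max()-cc.min())*.5
        if 27<w<34:o.append((g[r],(g[cc.max()]+g[cc.min()])/2))
    o=np.array(o);q=np.polyfit(o[:,0],o[:,1],1) if len(o)>4 else None
    print('n',len(o),'x',o[:,0].min() if len(o) else 0,'mean y mm',o[:,1].mean()*1e3 if len(o) else None,'fit y0',q,'near end x',g[s[i,1]])
E
python3 -c "
from meas import *
need([.5452,.1148,.041]);vial()"
```

```text
t 3.45 p [0.5523 0.0887 0.0407] yaw_y 103.56 F [-0.33 -0.39  5.64] w 0.000860137275795707 tool delta [ 0.0008  0.027  -0.0003] turn -0.001
comp [ 324  159   61  153 5459]
n 5 x -0.04549999999999993 mean y mm 46.50000000000015 fit y0 [8.5675499e-18 4.6500000e-02] near end x -0.050499999999999934
```

Rolled 13 mm, as expected for a 26 mm stroke. Next stroke.

Request:
jog_arm --pt "1 0 0 -0.008 0" --pt "1 0 0 -0.008 0" --pt "1 0 0.008 -0.008 0" --pt "1 0 0.015 -0.008 0" --pt "1 0 0.015 -0.008 0" --pt "1 0 0.015 -0.004 0" --pt "1 0 0.015 -0.001 0" --pt "1 0 0.015 0 0" --pt "1 0 0.015 0.0003 0" --pt "1 0 0.015 0.0003 0"

```text
clock: 4.33
ee_pos: [0.5481, 0.1039, 0.0404]
tcp_rot: [-0.372, 3.118, 0.001]
contact_force: [-6.1, 0.4, 21.6]
gripper_width: -0.002
finger_force: 10.7
```

Request:
jog_arm --pt "1 0 -0.003 0 0" --pt "1 0 -0.006 0 0" --pt "1 0 -0.01 0 0" --pt "1 0 -0.014 0 0" --pt "1 0 -0.018 0 0" --pt "1 0 -0.022 0 0" --pt "1 0 -0.025 0 0" --pt "1 0 -0.028 0 0" --pt "1 0 -0.028 0 0"

```text
clock: 5.08
ee_pos: [0.5554, 0.0757, 0.0405]
tcp_rot: [-0.371, 3.117, -0.001]
contact_force: [-3.6, -3.4, 19.2]
gripper_width: 0.002
finger_force: 9.9
```

```bash
python3 -c "
from meas import *
need([.5452,.1148,.041]);vial();p=st()[1];print('tip y',(p[:2]-[.5618,.0513])@uy)"
```

```text
t 5.0833 p [0.5554 0.0757 0.0405] yaw_y 103.56 F [-3.63 -3.42 19.24] w 0.0016462471373281326 tool delta [ 0.0007  0.0404 -0.0006] turn -0.001
comp [ 294  160   61  149 6323]
n 14 x -0.04499999999999993 mean y mm 31.982142857142993 fit y0 [0.01446886 0.0323511 ] near end x -0.04999999999999993
tip y 0.025330346258181757
```

Request:
jog_arm --pt "1 0 0 -0.008 0" --pt "1 0 0 -0.008 0" --pt "1 0 0.008 -0.008 0" --pt "1 0 0.0145 -0.008 0" --pt "1 0 0.0145 -0.008 0" --pt "1 0 0.0145 -0.004 0" --pt "1 0 0.0145 -0.0015 0" --pt "1 0 0.0145 -0.0005 0" --pt "1 0 0.0145 -0.0003 0" --pt "1 0 0.0145 -0.0003 0"

```text
clock: 5.97
ee_pos: [0.5511, 0.0907, 0.0404]
tcp_rot: [-0.372, 3.119, 0.001]
contact_force: [-5.5, 0.8, 17.9]
gripper_width: 0.001
finger_force: 8.8
```

Request:
jog_arm --pt "1 0 -0.003 0 0" --pt "1 0 -0.006 0 0" --pt "1 0 -0.01 0 0" --pt "1 0 -0.014 0 0" --pt "1 0 -0.018 0 0" --pt "1 0 -0.022 0 0" --pt "1 0 -0.026 0 0" --pt "1 0 -0.029 0 0" --pt "1 0 -0.03 0 0" --pt "1 0 -0.03 0 0"

```text
clock: 6.8
ee_pos: [0.5589, 0.0608, 0.0405]
tcp_rot: [-0.371, 3.118, -0.001]
contact_force: [-3.0, -2.4, 17.8]
gripper_width: -0.003
finger_force: 8.6
```

```bash
python3 -c "
from meas import *
need([.5452,.1148,.041]);vial();p=st()[1];print('tip y',(p[:2]-[.5618,.0513])@uy)"
```

```text
t 6.8 p [0.5589 0.0608 0.0405] yaw_y 103.56 F [-3.02 -2.38 17.76] w -0.0028313229686069727 tool delta [ 0.0006  0.0557 -0.0005] turn -0.001
comp [ 264  160   60  149 6266]
n 14 x -0.04499999999999993 mean y mm 16.607142857142982 fit y0 [0.01025641 0.01686868] near end x -0.04999999999999993
tip y 0.00994548619929562
```

Request:
jog_arm --pt "1 0 0 -0.008 0" --pt "1 0 0 -0.008 0" --pt "1 0 0.008 -0.008 0" --pt "1 0 0.0145 -0.008 0" --pt "1 0 0.0145 -0.008 0" --pt "1 0 0.0145 -0.004 0" --pt "1 0 0.0145 -0.0015 0" --pt "1 0 0.0145 -0.0005 0" --pt "1 0 0.0145 -0.0001 0" --pt "1 0 0.0145 -0.0001 0"

```text
clock: 7.68
ee_pos: [0.5547, 0.0756, 0.0404]
tcp_rot: [-0.372, 3.119, 0.001]
contact_force: [-4.7, 1.4, 15.6]
gripper_width: 0.0
finger_force: 8.3
```

Request:
jog_arm --pt "1 0 -0.003 0 0" --pt "1 0 -0.006 0 0" --pt "1 0 -0.01 0 0" --pt "1 0 -0.014 0 0" --pt "1 0 -0.018 0 0" --pt "1 0 -0.022 0 0" --pt "1 0 -0.026 0 0" --pt "1 0 -0.029 0 0" --pt "1 0 -0.031 0 0" --pt "1 0 -0.031 0 0"

```text
clock: 8.52
ee_pos: [0.5627, 0.0446, 0.0405]
tcp_rot: [-0.37, 3.118, -0.001]
contact_force: [-3.3, -2.0, 15.9]
gripper_width: 0.004
finger_force: 7.7
```

```bash
python3 -c "
from meas import *
need([.5452,.1148,.041]);vial();p=st()[1];print('tip y',(p[:2]-[.5618,.0513])@uy)"
```

```text
t 8.5167 p [0.5627 0.0446 0.0405] yaw_y 103.55 F [-3.28 -2.04 15.86] w 0.003795522115186886 tool delta [ 0.0006  0.0724 -0.0006] turn -0.002
comp [ 232  161   61  149 6366]
n 14 x -0.04449999999999993 mean y mm 0.8035714285715403 fit y0 [0.01630037 0.00121108] near end x -0.04949999999999993
tip y -0.006656043316664531
```

Amber now sits about 0.5 mm from the line's centre. I'll lift straight up and view it from above.

Request:
jog_arm --pt "1 0 0 -0.004 0" --pt "1 0 0 -0.02 0" --pt "1 0 0 -0.06 0" --pt "1 0 0 -0.1 0" --pt "1 0 0 -0.14 0" --pt "1 -0.03 0 -0.18 0" --pt "1 -0.06 0 -0.2 0" --pt "1 -0.09 0 -0.2 0" --pt "1 -0.09 0 -0.2 0" --pt "1 -0.09 0 -0.2 0"

```text
clock: 9.4
ee_pos: [0.6505, 0.0668, 0.2379]
tcp_rot: [0.372, -3.118, 0.0]
contact_force: [-0.2, -0.4, -0.9]
gripper_width: -0.001
finger_force: 0.0
```

```bash
python3 - <<'E'
from meas import *
[camera('wrist') for _ in range(4)]
vial();a,b=measure();cv2.imwrite('pics/f5.png',b[:,:,::-1])
g=np.arange(-.13,.13,.0005)
am,wh,_=vialmask(b);m=(am|wh)
for z in(.003,.018,.033):
    a,b=measure(z=z);am,wh,_=vialmask(b)
    m=(am|wh);col=np.where(m[:,240:286].sum(1)>40)[0];col=col[(col>140)&(col<380)];print(z,'vial ends x',g[col.min()],g[col.max()])
w=vialmask(a)[1]
for s in (slice(90,160),slice(370,430)):
    r,c=np.where(w[s,250:275]);print('line piece y',g[c+250].mean() if len(c) else None,'x',g[r.min()+s.start],g[r.max()+s.start])
c=calibration('wrist');print('cam',(-np.array(c['R']).T@c['t']-[.5618,.0513,0])[:2]@np.c_[ux,uy])
need([0,0,0])
E
```

```text
comp [ 232  160   61  149 8535]
n 23 x -0.04499999999999993 mean y mm 1.1086956521740252 fit y0 [0.01194005 0.00125198] near end x -0.04999999999999993
0.003 vial ends x -0.051499999999999935 0.04400000000000015
0.018 vial ends x -0.04899999999999993 0.04250000000000015
0.033 vial ends x -0.04599999999999993 0.04150000000000015
line piece y 0.0012136150234742906 x -0.07449999999999996 -0.052499999999999936
line piece y 0.0012446555819478557 x 0.05500000000000016 0.07600000000000018
cam [ 0.01106175 -0.0059914 ]
t 9.85 p [0.6491 0.0663 0.2397] yaw_y 103.58 F [ 0.21  0.17 -0.05] w -0.001376311753489771 tool delta [0.6465 0.088  0.2396] turn -0.001
```

View pics/f5.png

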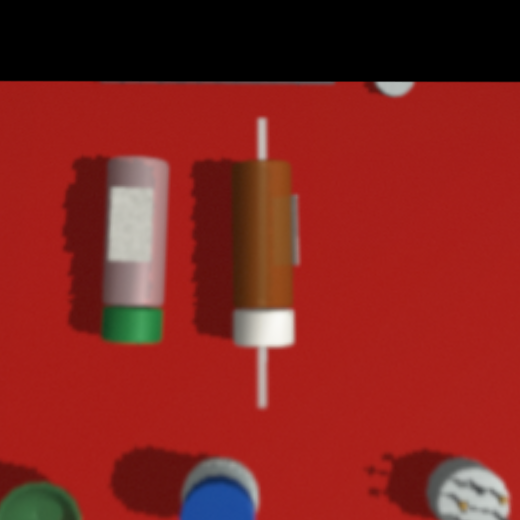

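The view shows the amber vial centred across the line. Line stubs emerge at (262,118–160) and (262,346–408), and the vial's axis is within 0.1 mm of the line at 0.7°. The sticker has turned to the side, so it rolled. The clear vial and the other things in view are where they were, and the arm is clear.

```bash
python3 -c "
from h import *
print(robot.close_job())"
```

```text
the job is handed in; nothing more can be done
None
```

I rolled the amber vial onto the white line with four fingertip strokes across its top and handed the job in. It lies within 0.1 mm of the line across, about 0.7° off parallel and about 4 mm off centre along its length; the clear vial and the other things in the last close view had not moved.

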